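# Pull the worn button cap off the operator box

## Task

Pick up the puller, slide its fork under the yellow button cap on the operator box, and pull the cap straight up until it pops off its post; do not pull it off with the fingers. Be gentle, neither pressing the puller hard on the box nor shoving hard at the cap, and do not tip the cap sideways on its post. Then set the yellow cap down upright on the black parts mat without dropping it, and hang the puller back in its rest, leaving the other caps, the lens and the thumbscrew alone.

Things in the scene. Friction and masses are not known exactly. Their poses are not given: they have to be found in the camera images.
- puller: Steel puller hanging in its rest. Origin: on the handle's axis at the underside of its level arm (8 mm thick, x -32 to +11 mm) and wings (out to y +-36 mm); z up, x the way the prongs point. The fork below is clamped at a height that differs each time: its underside is 34 to 46 mm below the origin, so find it by touch. Fork: 4.5 mm thick, 40 mm wide, x -32 to +14 mm; back plate at x -32 to -26 mm.
- puller_grip (a point): Grip point on the puller's orange handle, 38 mm above the puller's origin. Handle: upright 22 x 22 mm square bar, 8 to 56 mm above the origin; grip it from above across either pair of sides. The fork's slot, centred under the handle, is 26 mm wide (y), open at +x, and runs from x -11.5 to +14 mm between two 7 mm prongs. Puller and fork weigh about 160 g.
- rest: Aluminium rest, fixed on the bench: two walls 60 mm high, 40 mm long (x), 52 mm apart (y), on a 5 mm base plate. The puller's wings lie on the wall tops and its fork hangs free between; lift it straight out. Origin: centre of its underside, straight below the puller's origin; z up, x as the puller's.
- yellow_cap: Yellow mushroom button cap, 25 g: round head 40 mm across, from 6 to 20.5 mm above its origin, over a black square collar 21.5 mm wide (sides along its x and y, same as the box's), 6 mm high. Origin: centre of the collar's underside, z up. It stands with its collar on the box's top face, so 6 mm are free under the head.
- green_cap: Green button cap, same make, to be left on its post. Any of the three caps may be on any of the three posts.
- blue_cap: Blue button cap, same make, to be left on its post.
- box: White operator box, fixed, 140 (x) x 230 (y) mm. Origin: centre of its flat top, 48 to 60 mm above the bench (levelling feet); z up, -x towards the robot. Steel posts at x +20, y -70, 0, +70 mm; top free before them. Two spring balls in a post hold the cap: 8 to 16 N straight up frees it after 1 mm; it is clear after 16 mm. More than 25 N on box or cap is too rough.
- mat: Black rubber parts mat, fixed on the bench, 120 x 120 mm, 6 mm thick. Origin: centre of its underside; z up. Clear bench all around, so the fork can be drawn out backwards from under a cap set down on it.
- lens: Bystander: black lens 36 mm across, 42 mm tall, standing. Origin: centre of its underside.
- thumbscrew: Bystander: steel thumbscrew standing on its head, 28 mm across, 34 mm tall. Origin: centre of its underside.
Mind the look-alikes: they are no part of the job. Leave any purple or red look-alike of the rest alone. Several things have the shape of the mat; the one meant has the colours described above.

How it is judged:
By the outcome, as a careful person would: the job done as asked, in the order asked, and still so for the second after the job is handed in, with the robot touching nothing.
It also fails if it takes over 72 s, if anything falls off the work surface, if the arm or the gripper's body presses on something with over 40 N, if the wrist force passes 120 N, or if a joint passes its speed limit or range.

## Robot

A 7-joint arm with a two-finger parallel gripper is mounted at the origin on the work surface. World frame = base frame: x ahead of the robot, y to its left, z up, the work surface at z = 0. Lengths are in mm, angles in degrees, forces in N, time in s.
With the tool pointing down it reaches from about 425 to 925 mm from the base axis. Payload 6.8 kg.
Tool frame: the origin (TCP) lies on the centre line of the jaws, within the pads' length; the fingertips stand 25 mm ahead of it and the grasp point (between the pads) lies 6 mm ahead of it; z points along the fingers, y is the line along which they close (so a half turn about z gives the same grasp; the last joint's range is limited). The gripper opens to 88 mm and grips with 3 to 60 N. Pads are 20 mm wide; open, the fingers measure 115 mm over their backs; the gripper's body (75 mm by 178 mm) begins 61 mm behind the grasp point.
Start: joints at [60.785, 27.33, 1.283, 89.118, -0.659, 63.558, -4.761], TCP at [263.986, -621.255, 247.664] pointing down, gripper open.
Joint ranges: [-169.35, 169.35], [-19.33, 120.38], [-80.79, 83.38], [13.8, 139.57], [-78.32, 258.32], [9.67, 109.79], [-169.56, 169.56]. Speed limits (degrees/s): [136.94, 136.94, 180, 180, 180, 180, 180].

## Interface

Orientations are given as [roll, pitch, yaw] about the fixed x, y, z axes, in that order (R = Rz(yaw) Ry(pitch) Rx(roll)).
In Python, from rig import arm, optics gives the robot as it stands.
- The arm moves only by the tool carry_out, never from a script. Its argument "deltas" is one flat list of numbers, 7 for each row, row after row: the turn, a rotation vector about the tool's x, y, z in units of 10 degrees (1.0 is 10 degrees), then the shift along the tool's x, y, z in units of 50 mm (1.0 is 50 mm), then the finger opening in mm, from 0 to 87.8. A call has 1 to 5 rows; each row shifts and turns the commanded pose from where the row before left it, along the tool's axes as they then stand; what a row does not reach is not made up. A row lasts 1/8 s, in which the tool goes at most 62.5 mm and 10.7 degrees, less where a joint would pass 70% of its speed; a pose out of reach is approached as far as the arm can. A call is refused whole if a number of a shift passes 1 or a number of a turn 1, either way. A call with a gripper value outside its range is refused whole. The fingers move at their own pace and stop on an object; the grip force is fixed at half the most. Time passes only in rows, so rows that do not move let the fingers close. It gives the time, the measured TCP pose, the force, the opening and the grip force at its end, in the units of the state.
- arm.read_state(): the state, without advancing time (a new reading comes with each control period).
- optics.read_camera(name): name is "side" or "top"; returns (picture, depth): 480x640x3 uint8, red, green, blue; 480x640 float32, mm along the optical axis (not along the pixel's ray), 0 where there is no reading.
- optics.camera_model(name): a dict with "mtx" (3x3 intrinsics, pixels), "position" and "rotation" of the camera in the world. Camera axes: x right, y down, z forward; pixel columns grow to the right and rows downward; lengths in mm; the calibration is good to about 2 mm. A picture is of the moment at which its call begins. camera_model takes no time and is no camera call.
- arm.finish_job(): hands the job in; it is judged then, once.
The state is a dict: "time_s": time; "joint_positions": joint angles; "qd": joint speeds; "joint_torque": joint torques, N m; "eef_pos": TCP position; "tcp_rot": TCP orientation; "force": force on the tool from outside, world axes, zero at the start; "moment": the same for the moment, N m; "gripper_width": finger opening in mm; "finger_force": force on a finger pad.
Only numpy, scipy, OpenCV 4.12 (cv2) and the standard library are available. Lean on these libraries where they do the work, as an engineer would, in place of code of your own. Each camera call takes 0.05 s, during which the arm holds its last target. There are 200 camera calls.

## Working session

There is one attempt and no reset: what is moved stays moved. The work goes in short steps, Python scripts to look and compute and a tool call to move; the robot and the scene stay as the last step left them, time stands still between calls to the robot, and variables do not carry over. Pictures are saved under pics/ and viewed, at most 10 in all, crops included, and the job is handed in when it is done.

Besides the shell and the picture viewer there is one more tool, called after ">>>" by a JSON object that holds its "api" and its "payload". carry_out: Moves the arm, as the interface text tells. Its arguments: {"type":"object","properties":{"deltas":{"type":"array","items":{"type":"number"}}},"required":["deltas"]}

```bash
ls; mkdir -p pics; cat > h.py <<'E'
import numpy as np, cv2
from rig import arm, optics
def grab(n):
    p,d=optics.read_camera(n); return p,d,optics.camera_model(n)
def pts(d,m):
    K=np.array(m["mtx"]);v,u=np.mgrid[0:480,0:640]
    c=np.stack([(u-K[0,2])/K[0,0]*d,(v-K[1,2])/K[1,1]*d,d],-1)
    return c@np.array(m["rotation"]).T+np.array(m["position"])
def ray(u,v,m,z):
    K=np.array(m["mtx"]);r=np.array(m["rotation"])@np.array([(u-K[0,2])/K[0,0],(v-K[1,2])/K[1,1],1])
    o=np.array(m["position"]);return o+r*(z-o[2])/r[2]
E
python3 - <<'E'
from h import *
for n in("top","side"):
    p,d,m=grab(n);cv2.imwrite(f"pics/{n}0.png",p[...,::-1]);np.savez(f"{n}0.npz",p=p,d=d)
    print(n,m)
print(arm.read_state())
E
```

```text
pics
top {'mtx': array([[479.97784059,   0.        , 314.07835194],
       [  0.        , 479.97784059, 236.25333566],
       [  0.        ,   0.        ,   1.        ]]), 'position': array([ 346.30433002,  -40.39545315, 1245.17009312]), 'rotation': array([-171.61920061,    0.63436111,  -91.54413553])}
side {'mtx': array([[458.2338274 ,   0.        , 317.55581841],
       [  0.        , 458.2338274 , 243.55060979],
       [  0.        ,   0.        ,   1.        ]]), 'position': array([ 444.24506731, -621.10814666,  805.19348169]), 'rotation': array([-141.71072341,    0.81337708,   -8.18525571])}
{'time_s': 0.1, 'joint_positions': array([60.78333384, 27.36788158,  1.28181226, 89.17191742, -0.65812371,
       63.55817334, -4.76035636]), 'qd': array([ 0.08359038, -0.05600826,  0.08674855, -0.11144989,  0.08699281,
       -0.13620988, -0.03962216]), 'joint_torque': array([ 4.22903118e-03, -5.84092748e+01,  1.53984301e+00, -2.73311985e+01,
       -5.42761374e-02,  1.30942056e-02,  4.49376421e-05]), 'eef_pos': array([ 263.76946806, -620.7865503 ,  246.8220516 ]), 'tcp_rot': array([-1.79909740e+02,  7.92215427e-03,  2.30239354e+01]), 'force': array([0.12563775, 1.00840208, 0.20662603]), 'moment': array([ 0.03572859, -0.0733446 ,  0.03366186]), 'finger_force': 0.0, 'gripper_width': 87.82267957910403}
```

```bash
sed -i 's/^from rig/from scipy.spatial.transform import Rotation as Ro\nfrom rig/; s/np.array(m\["rotation"\])/Ro.from_euler("xyz",m["rotation"],degrees=True).as_matrix()/' h.py; cat h.py | head -20
```

```text
import numpy as np, cv2
from scipy.spatial.transform import Rotation as Ro
from rig import arm, optics
def grab(n):
    p,d=optics.read_camera(n); return p,d,optics.camera_model(n)
def pts(d,m):
    K=np.array(m["mtx"]);v,u=np.mgrid[0:480,0:640]
    c=np.stack([(u-K[0,2])/K[0,0]*d,(v-K[1,2])/K[1,1]*d,d],-1)
    return c@Ro.from_euler("xyz",m["rotation"],degrees=True).as_matrix().T+np.array(m["position"])
def ray(u,v,m,z):
    K=np.array(m["mtx"]);r=Ro.from_euler("xyz",m["rotation"],degrees=True).as_matrix()@np.array([(u-K[0,2])/K[0,0],(v-K[1,2])/K[1,1],1])
    o=np.array(m["position"]);return o+r*(z-o[2])/r[2]
```

View pics/top0.png

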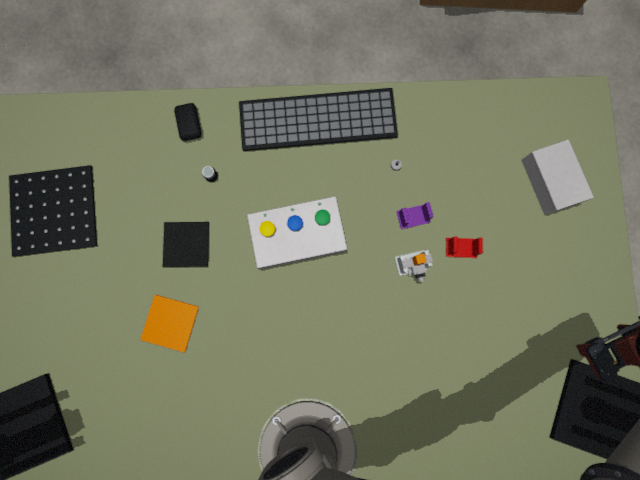

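View pics/side0.png

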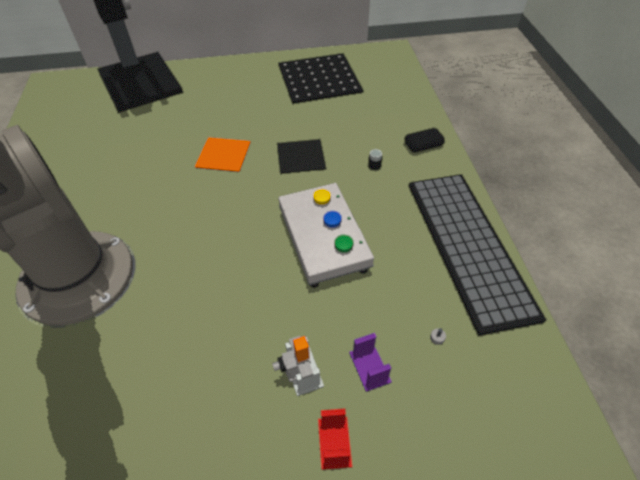

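```bash
cat > m.py <<'E'
from h import *
ims=[]
for n,c in(("top",(380,225,100,75)),("side",(240,320,120,90))):
    f=np.load(f"{n}0.npz");p,d=f["p"],f["d"];m=optics.camera_model(n);P=pts(d,m)
    hsv=cv2.cvtColor(p,cv2.COLOR_RGB2HSV);h,s,v=cv2.split(hsv)
    x,y,w,hh=c;ims.append(cv2.resize(p[y:y+hh,x:x+w],(400,300),interpolation=cv2.INTER_CUBIC))
    print(n)
    Z=P[...,2]
    for nm,mk in(("yellow",(h>22)&(h<33)&(s>200)&(v>120)),("blue",(h>100)&(h<115)&(s>150)),("green",(h>60)&(h<85)&(s>150)),("orange",(h>5)&(h<20)&(s>200)&(v>120)),
      ("white",(s<40)&(v>140)),("black",(v<45))):
        k,l,st,ce=cv2.connectedComponentsWithStats(mk.astype(np.uint8))
        for i in range(1,k):
            if st[i,4]<60: continue
            q=P[l==i];q=q[np.isfinite(q).all(1)];zz=np.percentile(q[:,2],[5,50,90])
            t=q[q[:,2]>zz[2]-4]
            if len(t)<5 or not 300<t[:,0].mean()<900: continue
            print(nm,ce[i].round(1),st[i],"z",zz.round(1),"topmean",t.mean(0).round(1))
    g=(abs(P[...,0]-450)<200)&(Z<5)&(Z>-20);print("bench z",np.median(Z[g]))
cv2.imwrite("pics/crop.png",np.hstack(ims)[...,::-1])
E
python3 m.py
```

```text
top
yellow [267.1 228.3] [260 221  15  15 176] z [72.7 76.5 79.3] topmean [542.   83.9  77.7]
blue [294.7 222.7] [288 216  15  15 179] z [73.2 76.8 79.3] topmean [553.3  14.8  77.6]
green [322.1 217. ] [315 210  15  15 173] z [72.5 76.4 79.2] topmean [566.4 -53.9  77.5]
orange [419.8 258.5] [415 254  10  10  76] z [110.3 114.7 117.8] topmean [ 450.2 -276.6  138.6]
orange [169.3 323. ] [ 141  295   57   57 2150] z [0.9 4.6 7.8] topmean [316.8 341.5  12.4]
white [562.7 174.1] [ 532  139   62   71 2487] z [65.3 69.4 72.4] topmean [ 656.9 -655.6   77.7]
white [396.1 163.8] [391 159  11  10  60] z [ 2.2 13.2 17.4] topmean [ 687.7 -238.8  100.2]
white [207.2 170.9] [201 165  13  12 112] z [-0.9 41.  44.7] topmean [701.2 239.5  43.3]
white [296.6 232.7] [ 247  196  100   72 4440] z [52.6 57.1 60.2] topmean [529.7   7.1  71.8]
white [413.1 262.2] [394 249  39  27 495] z [-0.5 60.4 69. ] topmean [ 442.6 -279.9   74.1]
white [636.3 276.7] [633 266   7  22  62] z [-760.1 -751.8 -744.3] topmean [  438.9 -1346.6  -744.6]
black [318.8 125.8] [ 240   88  157   63 1310] z [ 8.2 13.2 16.5] topmean [8
[... 1117 characters left out ...]
opmean [ 440.8 -252.2   67.9]
white [307.9 367.6] [296 349  24  31 302] z [ 2.4 62.8 69.4] topmean [ 458.2 -308.9   73.2]
white [289.1 358.9] [282 350  14  19 176] z [65.8 68.4 70.4] topmean [ 432.6 -285.5   68.7]
black [319.   78.9] [ 279   55   83   48 2151] z [ 7.6 10.9 13.1] topmean [617.8 636.1  17.6]
black [423.9 140.2] [405 129  39  23 612] z [14.2 30.  33.2] topmean [847.3 291.7  34. ]
black [300.6 156.2] [ 279  140   46   33 1209] z [4.1 6.6 8.6] topmean [519.9 294.4  11.3]
black [374.3 164.5] [369 160  12  10  89] z [ 7.5 17.6 27.6] topmean [699.9 225.9  26.6]
black [472.7 282.2] [ 410  183  135  152 1497] z [ 9.  14.2 16.3] topmean [ 820.3 -139.7   18.6]
bench z 0.4416877582571601
```

View pics/crop.png

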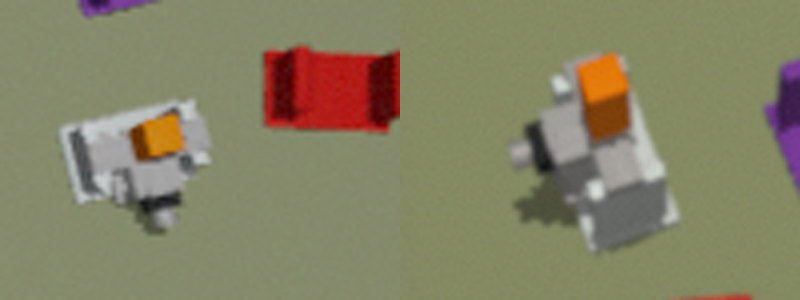

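```bash
cat > m2.py <<'E'
from h import *
def rect(q):
    r=cv2.minAreaRect(q[:,:2].astype(np.float32));return np.round(r[0],1),np.round(r[1],1),round(r[2],1)
for n in("top","side"):
    f=np.load(f"{n}0.npz");p,d=f["p"],f["d"];m=optics.camera_model(n);P=pts(d,m);Z=P[...,2]
    h,s,v=cv2.split(cv2.cvtColor(p,cv2.COLOR_RGB2HSV))
    X,Y=P[...,0],P[...,1]
    print(n)
    def cast(mask,z):
        c,_=cv2.findContours(mask.astype(np.uint8),cv2.RETR_EXTERNAL,cv2.CHAIN_APPROX_NONE);c=max(c,key=cv2.contourArea)[:,0]
        return np.array([ray(a,b,m,z) for a,b in c])
    C=[]
    for nm,mk in(("yellow",(h>22)&(h<33)&(s>200)&(v>120)),("blue",(h>100)&(h<115)&(s>150)),("green",(h>60)&(h<85)&(s>150))):
        q=cast(mk,75);C.append(q.mean(0));(cx,cy),r=cv2.minEnclosingCircle(q[:,:2].astype(np.float32));t=P[mk&(Z>75)&(Z<82)]
        print(nm,cx,cy,r,t.mean(0).round(1),len(t))
    dv=C[0]-C[2];print("cap line yaw",np.degrees(np.arctan2(-dv[0],dv[1])),np.hypot(*dv[:2]))
    hd=(h>3)&(h<20)&(s>180)&(v>60)&(Y<-200)&(X>400)
    t=P[hd&(Z>111)&(Z<122)];print("handle",t.mean(0).round(1),np.median(t[:,2]),rect(t),len(t))
    w=(s<60)&(v>110)&(abs(X-530)<130)&(abs(Y-10)<160)&(abs(Z-58)<6);w=w|((Z>70)&(abs(X-555)<50)&(abs(Y-15)<90))
    print("box",rect(cast(w,58.5)),np.median(Z[w]))
    b=(v<45)&(abs(X-518)<90)&(abs(Y-298)<90);print("mat",rect(cast(b,6)),np.median(Z[b]))
    for nm,z0,z1 in(("arm/wings",65,72),("walltops",57,63)):
        a=(abs(X-450)<60)&(abs(Y+285)<70)&(Z>z0)&(Z<z1)&(s<100);q=P[a];print(nm,q.mean(0).round(1),np.median(q[:,2]),rect(q),len(q))
    a=(abs(X-450)<70)&(abs(Y+282)<70)&~((abs(h.astype(int)-38)<10)&(s>60))&(Z<12)&(v>120);print("plate",rect(P[a]),a.sum())
E
python3 m2.py
```

```text
top
yellow 542.3378295898438 83.39479064941406 18.890356063842773 [542.2  83.9  77.5] 126
blue 554.2034912109375 15.253314018249512 18.895605087280273 [553.5  14.7  77.5] 137
green 566.774658203125 -53.96021270751953 18.70383071899414 [566.3 -53.9  77.4] 124
cap line yaw 10.174964366862568 138.73332496939125
handle [ 452.9 -281.1  115. ] 114.88798156416419 (array([ 452.7, -281.5]), array([20.7, 20.1]), 12.3) 68
box (array([534.6,  10.9]), array([138.7, 229.1]), 10.1) 57.58066456966026
mat (array([518.8, 303.9]), array([116.6, 116.1]), 89.0) 4.881067207039564
arm/wings [ 438.1 -282.9   67.8] 67.58088617902945 (array([ 446.9, -279.9]), array([65.7, 65.8]), 63.5) 248
walltops [ 445.5 -279.3   60. ] 60.14523184749055 (array([ 438. , -285.7]), array([70.2, 72.5]), 11.5) 69
plate (array([ 450., -282.]), array([139.9, 139.9]), 0.1) 1962
side
yellow 543.4450073242188 81.3554916381836 21.069761276245117 [543.7  81.5  78.2] 152
blue 556.6411743164062 12.484052658081055 20.833694458007812 [555.7  12.1  78.2] 171
green 568.3921508789062 -56.39554977416992 19.79576873779297 [567.8 -56.8  78.3] 187
cap line yaw 9.933961670254085 140.02636875522984
handle [ 454.5 -283.9  115.9] 116.10080703142694 (array([ 454. , -282.8]), array([21.5, 20.8]), 16.5) 158
box (array([536.2,   9.4]), array([140.4, 233.4]), 10.1) 58.89953253929406
mat (array([520.7, 302.1]), array([113.6, 111.6]), 89.1) 6.602491099105464
arm/wings [ 439.5 -291.3   68.2] 68.10598779124444 (array([ 434.4, -287.1]), array([61.6, 75.2]), 15.5) 552
walltops [ 447.5 -294.9   60.1] 60.035790632769476 (array([ 439. , -284.9]), array([71.8, 74.2]), 11.6) 149
plate (array([ 440.9, -268.7]), array([ 81.3, 113.4]), 11.0) 254
```

>>> {"api": "carry_out", "payload": {"deltas": [0, 0, 0.565, 0.3, -0.4, 0, 60, 0, 0, 0.565, 0.6, -0.7, 0, 60, 0, 0, 0, 0.8, -0.9, 0, 60, 0, 0, 0, 0.8, -0.9, 0, 60, 0, 0, 0, 0.8, -0.9, 0, 60]}}

```text
time_s: 0.72
eef_pos: [378.8, -396.1, 247.4]
tcp_rot: [-180.0, 0.0, 11.7]
force: [1.0, 0.4, 0.1]
gripper_width: 60.1
finger_force: 0.0
```

```bash
cat > go.py <<'E'
# usage: go.py x y z yaw [tilt target 0]: deltas in tool axes (units) from measured pose; shift given in axes after the turn
import sys; from h import *
x,y,z,yaw=map(float,sys.argv[1:5]);s=arm.read_state()
R=Ro.from_euler("xyz",s["tcp_rot"],degrees=True);T=Ro.from_euler("xyz",[180,0,yaw],degrees=True)
rv=np.degrees((R.inv()*T).as_rotvec())/10
dw=np.array([x,y,z])-s["eef_pos"]
print("turn",rv.round(3),"shift(final axes)",(T.inv().apply(dw)/50).round(3),"mm",dw.round(1))
print({k:np.round(s[k],2) for k in("time_s","eef_pos","tcp_rot","force","gripper_width","finger_force","joint_positions")})
E
python3 go.py 453.5 -282.3 160 11.7
```

```text
turn [-0.001  0.001  0.002] shift(final axes) [ 1.924 -1.926  1.749] mm [ 74.7 113.8 -87.4]
{'time_s': np.float64(0.72), 'eef_pos': array([ 378.83, -396.11,  247.44]), 'tcp_rot': array([-1.7999e+02,  1.0000e-02,  1.1720e+01]), 'force': array([1.03, 0.41, 0.12]), 'gripper_width': np.float64(60.13), 'finger_force': np.float64(0.0), 'joint_positions': array([ 41.14,  15.51,  -1.66, 106.56,   0.52,  57.96, -39.02])}
```

>>> {"api": "carry_out", "payload": {"deltas": [0, 0, 0, 0.8, -0.8, 0.3, 60, 0, 0, 0, 0.7, -0.7, 0.7, 60, 0, 0, 0, 0.424, -0.426, 0.75, 60, 0, 0, 0, 0, 0, 0.6, 60, 0, 0, 0, 0, 0, 0.52, 60]}}

```text
time_s: 1.35
eef_pos: [452.7, -283.4, 102.7]
tcp_rot: [-179.9, 0.1, 11.8]
force: [-0.9, -0.4, -0.1]
gripper_width: 60.4
finger_force: 0.0
```

```bash
python3 go.py 453.5 -282.3 104 11.7; python3 - <<'E'
from h import *
a,_,_=grab("top");b,_,_=grab("side")
cv2.imwrite("pics/grip.png",np.hstack([cv2.resize(a[210:310,350:480],(390,300)),cv2.resize(b[280:400,240:370],(325,300))])[...,::-1])
E
```

```text
turn [-0.005  0.005  0.009] shift(final axes) [ 0.021 -0.018 -0.026] mm [0.8 1.1 1.3]
{'time_s': np.float64(1.35), 'eef_pos': array([ 452.67, -283.39,  102.71]), 'tcp_rot': array([-1.7995e+02,  5.0000e-02,  1.1790e+01]), 'force': array([-0.94, -0.36, -0.14]), 'gripper_width': np.float64(60.36), 'finger_force': np.float64(0.0), 'joint_positions': array([ 29.65,  25.23,  -5.32, 115.04,   3.52,  39.96, -56.08])}
```

View pics/grip.png

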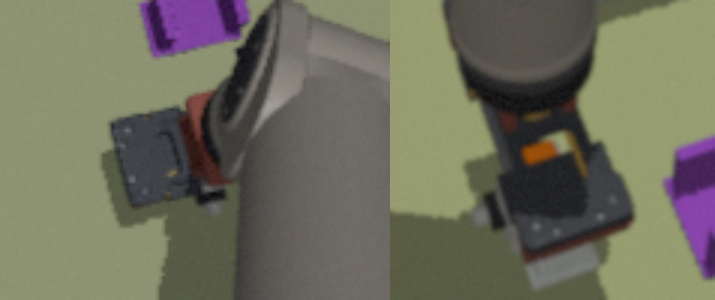

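The left (top) view shows only the gripper's back; in the side crop the orange handle (about 540,150) stands between the fingers. Closing now.

>>> {"api": "carry_out", "payload": {"deltas": [0, 0, 0, 0, 0, 0, 40, 0, 0, 0, 0, 0, 0, 26, 0, 0, 0, 0, 0, 0, 18, 0, 0, 0, 0, 0, 0, 10, 0, 0, 0, 0, 0, 0, 10]}}

```text
time_s: 2.08
eef_pos: [453.0, -284.1, 104.7]
tcp_rot: [180.0, -0.0, 11.7]
force: [-0.7, 0.9, 4.8]
gripper_width: 21.8
finger_force: 30.0
```

>>> {"api": "carry_out", "payload": {"deltas": [0, 0, 0, 0, 0, 0, 10, 0, 0, 0, 0, 0, 0, 10]}}

```text
time_s: 2.33
eef_pos: [453.1, -284.1, 104.7]
tcp_rot: [180.0, -0.0, 11.7]
force: [-2.1, 1.2, 5.0]
gripper_width: 21.8
finger_force: 30.0
```

```bash
python3 go.py 452.7 -283.4 170 11.7
```

```text
turn [ 0.001 -0.002  0.002] shift(final axes) [-0.004 -0.016 -1.307] mm [-0.4  0.7 65.3]
{'time_s': np.float64(2.33), 'eef_pos': array([ 453.06, -284.14,  104.67]), 'tcp_rot': array([ 1.7999e+02, -2.0000e-02,  1.1720e+01]), 'force': array([-2.12,  1.22,  4.98]), 'gripper_width': np.float64(21.82), 'finger_force': np.float64(30.0), 'joint_positions': array([ 29.7 ,  25.07,  -5.32, 114.94,   3.49,  40.12, -56.07])}
```

>>> {"api": "carry_out", "payload": {"deltas": [0, 0, 0, 0, 0, -0.2, 10, 0, 0, 0, 0, 0, -0.4, 10, 0, 0, 0, 0, 0, -0.5, 10, 0, 0, 0, 0, 0, -0.4, 10, 0, 0, 0, 0, 0, -0.15, 10]}}

```text
time_s: 2.95
eef_pos: [453.3, -284.6, 188.0]
tcp_rot: [179.9, -0.1, 11.7]
force: [0.1, -0.5, -1.7]
gripper_width: 21.9
finger_force: 30.0
```

>>> {"api": "carry_out", "payload": {"deltas": [0, 0, 0.16, 0.1, -0.3, 0, 10, 0, 0, 0, 0.2, -0.6, 0, 10, 0, 0, 0, 0.24, -0.9, 0, 10, 0, 0, 0, 0.24, -0.9, 0, 10, 0, 0, 0, 0.24, -0.9, 0, 10]}}

```text
time_s: 3.58
eef_pos: [470.6, -96.7, 186.3]
tcp_rot: [-180.0, 0.0, 10.1]
force: [-0.8, 0.3, -0.4]
gripper_width: 21.7
finger_force: 30.0
```

>>> {"api": "carry_out", "payload": {"deltas": [0, 0, 0, 0.24, -0.9, 0, 10, 0, 0, 0, 0.24, -0.9, 0, 10, 0, 0, 0, 0.24, -0.7, 0, 10, 0, 0, 0, 0.2, -0.5, 0, 10, 0, 0, 0, 0.12, -0.21, 0, 10]}}

```text
time_s: 4.2
eef_pos: [493.8, 70.6, 186.3]
tcp_rot: [-180.0, 0.0, 10.3]
force: [-0.1, -0.2, -1.6]
gripper_width: 21.6
finger_force: 30.0
```

```bash
python3 go.py 493.8 73.7 185 10.1; python3 - <<'E'
from h import *
o=[]
for n in("top","side"):
    p,d,m=grab(n);np.savez(f"{n}1.npz",p=p,d=d);o.append(p)
a,b=o
cv2.imwrite("pics/pre.png",np.hstack([cv2.resize(a[180:300,210:360],(375,300)),cv2.resize(b[90:290,250:400],(225,300))])[...,::-1])
E
```

```text
turn [-0.002  0.004  0.015] shift(final axes) [ 0.011 -0.061  0.026] mm [-0.   3.1 -1.3]
{'time_s': np.float64(4.2), 'eef_pos': array([493.81,  70.59, 186.3 ]), 'tcp_rot': array([-1.7998e+02,  4.0000e-02,  1.0250e+01]), 'force': array([-0.08, -0.21, -1.57]), 'gripper_width': np.float64(21.62), 'finger_force': np.float64(30.0), 'joint_positions': array([  -1.41,   16.02,  -16.25,  115.48,    5.82,   49.28, -100.61])}
```

View pics/pre.png

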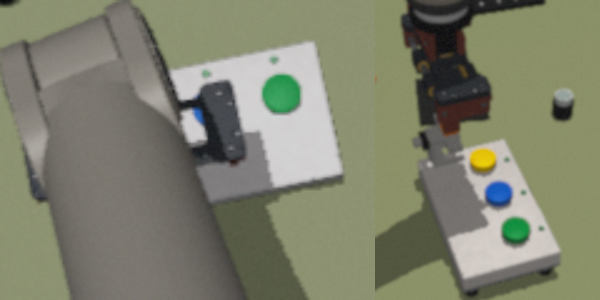

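```bash
cat > pz.py <<'E'
import sys;from h import *
f=np.load(sys.argv[1]);P=pts(f["d"],optics.camera_model("side"))
s=arm.read_state();y=np.radians(s["tcp_rot"][2]);D=P-s["eef_pos"]
a=D[...,0]*np.cos(y)+D[...,1]*np.sin(y);b=-D[...,0]*np.sin(y)+D[...,1]*np.cos(y);z=D[...,2]
k=(abs(a)<50)&(abs(b)<55)&(z<-25)&(z>-110)
vs,us=np.nonzero(k)
h=np.histogram(z[k],bins=np.arange(-110,-24,2));print([(int(e),int(c)) for e,c in zip(h[1],h[0]) if c])
for z0 in range(-110,-26,4):
    q=k&(z>=z0)&(z<z0+4)
    if q.sum()>4: print(z0,q.sum(),"x",np.percentile(a[q],[0,5,95,100]).round(1),"y",np.percentile(b[q],[0,5,95,100]).round(1))
E
python3 pz.py side1.npz
```

```text
[(-110, 42), (-108, 28), (-106, 4), (-84, 1), (-82, 9), (-80, 18), (-78, 56), (-76, 56), (-74, 12), (-72, 2), (-70, 5), (-68, 4), (-66, 3), (-64, 4), (-62, 3), (-60, 2), (-58, 4), (-56, 2), (-52, 11), (-50, 4), (-48, 6), (-46, 17), (-44, 26), (-42, 26), (-40, 43), (-38, 147), (-36, 114), (-34, 14), (-32, 5), (-30, 2)]
-110 70 x [32.5 35.1 49.3 49.8] y [-54.8 -53.3  20.1  22.1]
-82 27 x [-30.1 -29.2  13.6  16.2] y [-18.8 -18.7  17.   18.9]
-78 112 x [-30.1 -27.9  11.9  16.4] y [-20.1 -18.8  15.8  19.7]
-74 14 x [-30.  -29.3   2.9  12.4] y [-16.4 -15.1   8.8  10.9]
-70 9 x [-30.5 -30.4 -24.4 -23.7] y [-13.8 -13.8  -1.9   1. ]
-66 7 x [-30.6 -30.5 -23.9 -23.4] y [-13.6 -13.5   0.    0.3]
-62 5 x [-29.6 -29.6 -25.  -24.9] y [-13.7 -13.6  -7.2  -5.9]
-58 6 x [-29.7 -29.6 -25.2 -24.7] y [-12.9 -12.8  -7.9  -7. ]
-54 11 x [-46.7 -42.6 -24.5 -24.3] y [-13.8 -13.6  -3.9  -0.4]
-50 10 x [-49.3 -44.8 -24.9 -23.9] y [-13.6 -12.9  -3.9  -3. ]
-46 43 x [-49.6 -47.2   3.1   9.5] y [-35.5 -35.    3.1  38.2]
-42 69 x [-49.3 -47.4   7.   12.7] y [-35.1 -34.5  23.2  40.9]
-38 261 x [-49.4 -39.    8.7  13.4] y [-36.5 -33.6  14.8  38.6]
-34 19 x [-29.9 -28.8   9.8  11. ] y [-27.4 -22.5   9.6  13.5]
```

>>> {"api": "carry_out", "payload": {"deltas": [0, 0, 0.015, -0.016, -0.037, 0.1, 10, 0, 0, 0, 0, 0, 0.25, 10, 0, 0, 0, 0, 0, 0.25, 10, 0, 0, 0, 0, 0, 0.1, 10, 0, 0, 0, 0, 0, 0, 10]}}

```text
time_s: 4.92
eef_pos: [492.5, 70.6, 151.1]
tcp_rot: [-180.0, 0.1, 10.0]
force: [-0.3, -0.2, -1.9]
gripper_width: 22.0
finger_force: 30.0
```

```bash
python3 go.py 492.7 72.3 140 10.1; python3 - <<'E'
from h import *
p,d,m=grab("side");np.savez("side2.npz",p=p,d=d)
E
python3 pz.py side2.npz
```

```text
turn [-0.     0.007 -0.014] shift(final axes) [ 0.009 -0.032  0.221] mm [  0.2   1.7 -11.1]
{'time_s': np.float64(4.92), 'eef_pos': array([492.55,  70.64, 151.05]), 'tcp_rot': array([-1.80e+02,  7.00e-02,  9.96e+00]), 'force': array([-0.31, -0.21, -1.94]), 'gripper_width': np.float64(21.96), 'finger_force': np.float64(30.0), 'joint_positions': array([  -2.01,   18.78,  -15.82,  117.35,    7.14,   44.82, -102.14])}
[(-110, 3), (-108, 7), (-106, 7), (-104, 5), (-102, 5), (-100, 4), (-98, 16), (-96, 161), (-94, 424), (-92, 222), (-90, 18), (-88, 4), (-86, 3), (-84, 6), (-82, 17), (-80, 26), (-78, 78), (-76, 73), (-74, 50), (-72, 12), (-70, 5), (-68, 5), (-66, 2), (-64, 2), (-62, 3), (-60, 2), (-58, 3), (-56, 2), (-54, 3), (-52, 5), (-50, 5), (-48, 12), (-46, 16), (-44, 20), (-42, 29), (-40, 55), (-38, 145), (-36, 77), (-34, 10), (-32, 1), (-30, 1)]
-110 10 x [-37.2 -37.2 -36.5 -36.3] y [-53.5 -51.7  21.4  24.7]
-106 12 x [-37.3 -37.2 -36.5 -36.5] y [-48.4 -44.7  36.   41.2]
-102 9 x [-37.2 -37.1 -36.7 -36.7] y [-49.  -46.3  28.9  32.1]
-98 177 x [-37.3 -36.7  42.9  49.5] y [-54.6 -51.8 
[... 256 characters left out ...]
4  14.2]
-78 151 x [-31.1 -26.   45.8  49.6] y [-54.9 -20.4  15.   22.4]
-74 62 x [-31.4 -29.9  49.1  49.6] y [-53.5 -50.4  17.   20.5]
-70 10 x [-31.7 -31.5 -24.3 -23.8] y [-16.  -15.6   1.    1.4]
-62 5 x [-30.2 -29.9 -24.7 -24.3] y [-14.4 -14.3 -12.7 -12.6]
-58 5 x [-31.1 -30.9 -26.2 -25.7] y [-14.6 -14.5  -9.2  -8.3]
-54 8 x [-40.  -39.3 -26.5 -25.7] y [-14.1 -14.   -8.5  -8.1]
-50 17 x [-49.5 -47.4 -25.4 -24.7] y [-14.7 -14.2  -3.4  -3.3]
-46 36 x [-49.9 -49.2  10.3  12.7] y [-37.7 -36.7  12.1  32.1]
-42 84 x [-50.  -46.1   5.3  12.3] y [-38.2 -37.   10.8  32.3]
-38 222 x [-49.1 -38.9   7.9  12.1] y [-37.  -32.7  13.   35.3]
-34 11 x [-28.3 -23.7   7.2  11.7] y [-33.5 -25.8   2.2   3.4]
```

```bash
python3 - <<'E'
from h import *
for i in range(4):
    s=arm.read_state();print(s["time_s"],s["eef_pos"].round(2),s["tcp_rot"].round(2),s["force"].round(2));optics.read_camera("side")
E
```

```text
4.975 [492.89  70.76 151.5 ] [-1.80e+02  2.00e-02  9.97e+00] [-0.09 -0.05 -1.43]
5.025 [493.08  70.83 151.79] [-1.80e+02 -2.00e-02  9.97e+00] [-0.17  0.56 -0.7 ]
5.075 [493.15  70.89 151.94] [-1.80e+02 -3.00e-02  9.97e+00] [-0.02  0.49 -1.15]
5.125 [493.2   70.9  152.02] [ 1.80e+02 -5.00e-02  9.97e+00] [ 0.96  0.35 -0.76]
```

>>> {"api": "carry_out", "payload": {"deltas": [0, 0, -0.013, 0, -0.032, 0.1, 10, 0, 0, 0, 0, 0, 0.08, 10, 0, 0, 0, 0, 0, 0, 10, 0, 0, 0, 0, 0, 0, 10]}}

```text
time_s: 5.68
eef_pos: [492.6, 72.4, 142.6]
tcp_rot: [180.0, 0.0, 10.1]
force: [-0.5, 0.5, -1.9]
gripper_width: 21.8
finger_force: 30.0
```

```bash
python3 - <<'E'
from h import *
p,d,m=grab("side");np.savez("side3.npz",p=p,d=d)
cv2.imwrite("pics/low.png",cv2.resize(p[140:240,260:380],(720,600),interpolation=cv2.INTER_CUBIC)[...,::-1])
E
python3 go.py 492.9 72.3 140 10.1;python3 pz.py side3.npz | tail -n +2
```

```text
turn [ 0.    -0.001  0.   ] shift(final axes) [0.004 0.003 0.054] mm [ 0.2 -0.1 -2.7]
{'time_s': np.float64(5.72), 'eef_pos': array([492.68,  72.4 , 142.69]), 'tcp_rot': array([ 1.80e+02, -1.00e-02,  1.01e+01]), 'force': array([ 0.6 ,  0.57, -1.65]), 'gripper_width': np.float64(21.54), 'finger_force': np.float64(30.0), 'joint_positions': array([  -2.31,   19.5 ,  -15.75,  117.72,    7.54,   43.7 , -102.56])}
-110 12 x [-38.6 -37.9 -36.6 -36.6] y [-52.5 -49.9  38.7  42. ]
-106 10 x [-37.2 -37.1 -36.8 -36.7] y [-48.6 -45.1  38.2  41.9]
-102 11 x [-37.2 -37.2 -36.6 -36.3] y [-48.6 -44.9  31.8  39.9]
-98 7 x [-37.3 -37.3 -36.7 -36.7] y [-50.3 -47.9  24.2  31.6]
-94 10 x [-37.2 -37.2 -36.6 -36.6] y [-50.2 -40.1  27.3  31.9]
-90 75 x [-37.5 -37.   39.9  47.3] y [-53.7 -51.4  30.5  48.4]
-86 640 x [-36.9 -33.8  43.3  49.9] y [-54.9 -51.7  33.   47. ]
-82 74 x [-36.6 -32.5  37.9  46.8] y [-54.8 -52.4  16.4  42.1]
-78 117 x [-31.2 -28.   37.6  49.4] y [-21.4 -19.9  12.3  16.6]
-74 33 x [-31.1 -30.2  48.1  50. ] y [-49.5 -20.3   2.9   6.8]
-70 26 x [-30.9 -30.   49.5  49.9] y [-52.3 -41.5  18.8  21.2]
-66 73 x [-30.9 -25.6  49.1  49.9] y [-54.6 -51.1  15.7  19.3]
-62 9 x [-31.2 -30.9  40.1  41.1] y [-15.4 -15.3  -3.   -1.9]
-58 5 x [-30.  -29.8 -24.3 -23.9] y [-14.9 -14.8 -12.1 -11.8]
-54 8 x [-39.5 -39.  -26.6 -25.7] y [-13.8 -13.4  -7.7  -7.4]
-50 11 x [-49.4 -43.5 -25.4 -25. ] y [-15.5 -15.2  -6.4  -4.3]
-46 36 x [-49.8 -47.    6.   12.8] y [-36.4 -35.8  -2.1  31.6]
-42 70 x [-49.9 -48.2   7.5  12.5] y [-37.5 -36.5  11.7  31. ]
-38 228 x [-49.3 -39.2   8.5  12.2] y [-37.7 -33.9  12.4  38.4]
-34 18 x [-38.7 -38.1   1.8   2.5] y [-32.5 -23.5   7.5   9.7]
```

View pics/low.png

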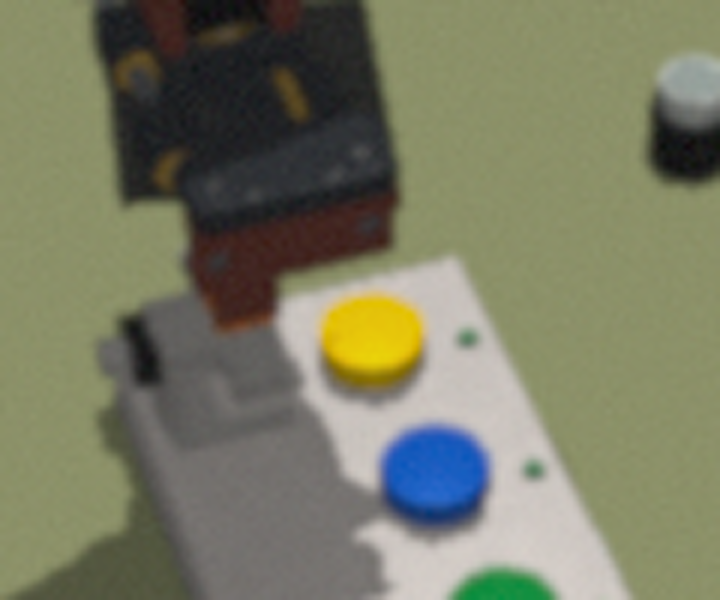

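The low side crop shows the fork (about 230,410) flat just above the box and level with the yellow cap (370,340), clear of the blue one (435,475). Now I feel for the box top.

>>> {"api": "carry_out", "payload": {"deltas": [0, 0, 0, 0, -0.006, 0.02, 10, 0, 0, 0, 0, 0, 0.02, 10, 0, 0, 0, 0, 0, 0, 10]}}

```text
time_s: 6.1
eef_pos: [492.5, 72.7, 140.6]
tcp_rot: [180.0, 0.0, 10.1]
force: [0.8, 1.1, -2.0]
gripper_width: 21.7
finger_force: 30.0
```

>>> {"api": "carry_out", "payload": {"deltas": [0, 0, 0, 0, 0, 0.02, 10, 0, 0, 0, 0, 0, 0, 10]}}

```text
time_s: 6.35
eef_pos: [492.5, 72.6, 139.6]
tcp_rot: [180.0, 0.0, 10.1]
force: [0.4, -0.3, -1.9]
gripper_width: 21.9
finger_force: 30.0
```

>>> {"api": "carry_out", "payload": {"deltas": [0, 0, 0, 0, 0, 0.02, 10, 0, 0, 0, 0, 0, 0, 10]}}

```text
time_s: 6.6
eef_pos: [492.7, 72.7, 139.0]
tcp_rot: [180.0, -0.0, 10.1]
force: [-0.2, 0.2, 3.5]
gripper_width: 22.1
finger_force: 30.0
```

>>> {"api": "carry_out", "payload": {"deltas": [0, 0, 0, 0, 0, -0.021, 10, 0, 0, 0, 0, 0, 0, 10, 0, 0, 0, 0.15, 0, 0, 10, 0, 0, 0, 0.15, 0, 0, 10, 0, 0, 0, 0, 0, 0, 10]}}

```text
time_s: 7.22
eef_pos: [508.2, 75.5, 139.7]
tcp_rot: [-180.0, -0.0, 10.1]
force: [-0.3, 0.3, -1.7]
gripper_width: 21.9
finger_force: 30.0
```

```bash
python3 go.py 542.2 81.15 139.7 10.1
```

```text
turn [-0.001 -0.003 -0.   ] shift(final axes) [ 0.689  0.009 -0.   ] mm [34.   5.6  0. ]
{'time_s': np.float64(7.22), 'eef_pos': array([508.18,  75.54, 139.68]), 'tcp_rot': array([-1.7999e+02, -3.0000e-02,  1.0100e+01]), 'force': array([-0.3 ,  0.26, -1.68]), 'gripper_width': np.float64(21.89), 'finger_force': np.float64(30.0), 'joint_positions': array([  -2.6 ,   21.03,  -15.47,  115.86,    7.9 ,   44.05, -102.68])}
```

>>> {"api": "carry_out", "payload": {"deltas": [0, 0, 0, 0.06, 0.004, 0, 10, 0, 0, 0, 0.06, 0, 0, 10, 0, 0, 0, 0.06, 0, 0, 10, 0, 0, 0, 0, 0, 0, 10]}}

```text
time_s: 7.72
eef_pos: [516.4, 76.8, 139.7]
tcp_rot: [-180.0, -0.0, 10.1]
force: [-0.7, -0.0, -1.3]
gripper_width: 21.7
finger_force: 30.0
```

>>> {"api": "carry_out", "payload": {"deltas": [0, 0, 0, 0.05, 0, 0, 10, 0, 0, 0, 0.05, 0, 0, 10, 0, 0, 0, 0, 0, 0, 10]}}

```text
time_s: 8.1
eef_pos: [521.4, 77.6, 139.7]
tcp_rot: [-180.0, -0.0, 10.1]
force: [-0.1, 0.7, -0.9]
gripper_width: 21.8
finger_force: 30.0
```

>>> {"api": "carry_out", "payload": {"deltas": [0, 0, 0, 0.05, 0, 0, 10, 0, 0, 0, 0.05, 0, 0, 10, 0, 0, 0, 0, 0, 0, 10]}}

```text
time_s: 8.48
eef_pos: [526.3, 78.5, 139.7]
tcp_rot: [-180.0, -0.0, 10.1]
force: [0.1, -0.8, -1.7]
gripper_width: 21.7
finger_force: 30.0
```

>>> {"api": "carry_out", "payload": {"deltas": [0, 0, 0, 0.05, 0, 0, 10, 0, 0, 0, 0.05, 0, 0, 10, 0, 0, 0, 0, 0, 0, 10]}}

```text
time_s: 8.85
eef_pos: [531.3, 79.4, 139.7]
tcp_rot: [-180.0, -0.0, 10.1]
force: [-0.8, 0.3, -0.2]
gripper_width: 21.8
finger_force: 30.0
```

>>> {"api": "carry_out", "payload": {"deltas": [0, 0, 0, 0.05, 0, 0, 10, 0, 0, 0, 0.05, 0, 0, 10, 0, 0, 0, 0, 0, 0, 10]}}

```text
time_s: 9.22
eef_pos: [536.3, 80.3, 139.8]
tcp_rot: [-180.0, -0.0, 10.1]
force: [0.6, -0.4, -1.6]
gripper_width: 21.6
finger_force: 30.0
```

```bash
python3 go.py 542.2 81.15 139.7 10.1; python3 - <<'E'
from h import *
p,d,m=grab("side");np.savez("side4.npz",p=p,d=d)
cv2.imwrite("pics/in.png",cv2.resize(p[140:240,260:380],(720,600),interpolation=cv2.INTER_CUBIC)[...,::-1])
E
```

```text
turn [-0.    -0.003  0.   ] shift(final axes) [0.12  0.004 0.001] mm [ 5.9  0.8 -0.1]
{'time_s': np.float64(9.22), 'eef_pos': array([536.26,  80.31, 139.75]), 'tcp_rot': array([-1.80e+02, -3.00e-02,  1.01e+01]), 'force': array([ 0.61, -0.37, -1.63]), 'gripper_width': np.float64(21.62), 'finger_force': np.float64(30.0), 'joint_positions': array([  -2.95,   23.32,  -15.06,  112.17,    8.29,   45.51, -102.56])}
```

View pics/in.png

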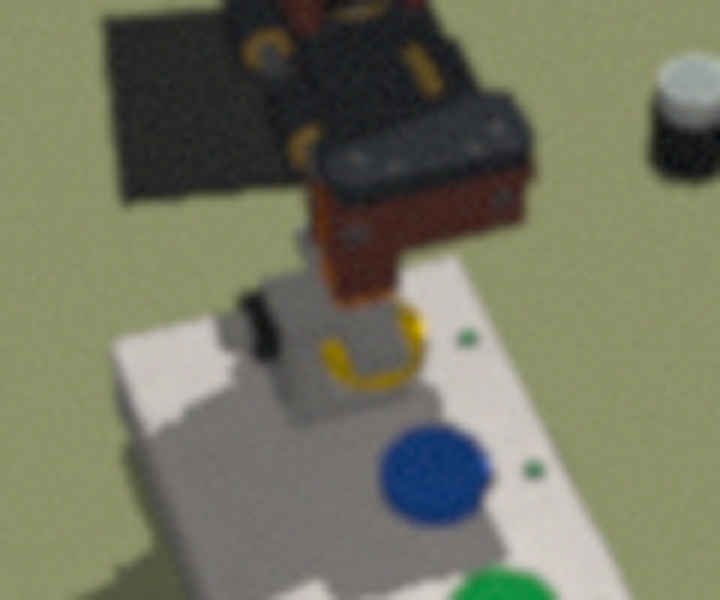

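The side crop shows the fork under the yellow head (about 375,360), cap upright and in place, no contact forces. Last few mm, slowly.

>>> {"api": "carry_out", "payload": {"deltas": [0, 0, 0, 0.04, 0, 0, 10, 0, 0, 0, 0.04, 0, 0, 10, 0, 0, 0, 0, 0, 0, 10]}}

```text
time_s: 9.65
eef_pos: [540.1, 81.0, 139.7]
tcp_rot: [-180.0, -0.0, 10.1]
force: [-0.2, 0.5, -1.8]
gripper_width: 21.9
finger_force: 30.0
```

>>> {"api": "carry_out", "payload": {"deltas": [0, 0, 0, 0.02, 0, 0, 10, 0, 0, 0, 0, 0, 0, 10, 0, 0, 0, 0, 0, 0, 10]}}

```text
time_s: 10.02
eef_pos: [540.9, 81.1, 139.7]
tcp_rot: [-180.0, -0.0, 10.1]
force: [-0.4, 0.5, -2.6]
gripper_width: 21.5
finger_force: 30.0
```

>>> {"api": "carry_out", "payload": {"deltas": [0, 0, 0, 0.014, 0, 0, 10, 0, 0, 0, 0, 0, 0, 10, 0, 0, 0, 0, 0, 0, 10]}}

```text
time_s: 10.4
eef_pos: [541.5, 81.2, 139.7]
tcp_rot: [180.0, 0.0, 10.1]
force: [-1.0, 0.2, -1.4]
gripper_width: 22.1
finger_force: 30.0
```

>>> {"api": "carry_out", "payload": {"deltas": [0, 0, 0, 0.012, 0, 0, 10, 0, 0, 0, 0, 0, 0, 10, 0, 0, 0, 0, 0, 0, 10]}}

```text
time_s: 10.78
eef_pos: [542.1, 81.3, 139.7]
tcp_rot: [-180.0, -0.0, 10.1]
force: [-0.3, 0.6, -2.5]
gripper_width: 22.0
finger_force: 30.0
```

>>> {"api": "carry_out", "payload": {"deltas": [0, 0, 0, 0.012, 0, 0, 10, 0, 0, 0, 0, 0, 0, 10, 0, 0, 0, 0, 0, 0, 10]}}

```text
time_s: 11.15
eef_pos: [542.7, 81.4, 139.7]
tcp_rot: [180.0, -0.0, 10.1]
force: [-1.1, -0.0, -2.2]
gripper_width: 21.8
finger_force: 30.0
```

>>> {"api": "carry_out", "payload": {"deltas": [0, 0, 0, 0, 0, -0.015, 10, 0, 0, 0, 0, 0, -0.015, 10, 0, 0, 0, 0, 0, 0, 10]}}

```text
time_s: 11.52
eef_pos: [542.7, 81.4, 141.2]
tcp_rot: [-180.0, -0.0, 10.1]
force: [-0.4, 2.3, -1.5]
gripper_width: 21.8
finger_force: 30.0
```

>>> {"api": "carry_out", "payload": {"deltas": [0, 0, 0, 0, 0, -0.012, 10, 0, 0, 0, 0, 0, 0, 10]}}

```text
time_s: 11.78
eef_pos: [542.6, 81.4, 141.7]
tcp_rot: [-180.0, 0.0, 10.1]
force: [0.1, 0.6, -3.5]
gripper_width: 21.9
finger_force: 30.0
```

>>> {"api": "carry_out", "payload": {"deltas": [0, 0, 0, 0, 0, -0.012, 10, 0, 0, 0, 0, 0, 0, 10]}}

```text
time_s: 12.02
eef_pos: [542.4, 81.4, 142.2]
tcp_rot: [-180.0, 0.0, 10.1]
force: [-0.7, 1.1, -5.2]
gripper_width: 21.9
finger_force: 30.0
```

>>> {"api": "carry_out", "payload": {"deltas": [0, 0, 0, 0, 0, -0.012, 10, 0, 0, 0, 0, 0, 0, 10]}}

```text
time_s: 12.28
eef_pos: [542.4, 81.4, 143.0]
tcp_rot: [180.0, 0.0, 10.1]
force: [-1.0, 1.2, -4.4]
gripper_width: 21.7
finger_force: 30.0
```

>>> {"api": "carry_out", "payload": {"deltas": [0, 0, 0, 0, 0, -0.012, 10, 0, 0, 0, 0, 0, 0, 10]}}

```text
time_s: 12.52
eef_pos: [542.7, 81.4, 143.9]
tcp_rot: [180.0, -0.0, 10.1]
force: [-0.5, 0.9, -2.8]
gripper_width: 21.8
finger_force: 30.0
```

>>> {"api": "carry_out", "payload": {"deltas": [0, 0, 0, 0, 0, -0.012, 10, 0, 0, 0, 0, 0, 0, 10]}}

```text
time_s: 12.78
eef_pos: [542.8, 81.4, 144.4]
tcp_rot: [180.0, -0.0, 10.1]
force: [-1.0, 0.9, -1.7]
gripper_width: 22.0
finger_force: 30.0
```

```bash
python3 go.py 542.2 81.15 139.7 10.1
```

```text
turn [ 0.    -0.002 -0.   ] shift(final axes) [-0.014  0.004  0.094] mm [-0.6 -0.3 -4.7]
{'time_s': np.float64(12.78), 'eef_pos': array([542.83,  81.44, 144.42]), 'tcp_rot': array([ 1.80e+02, -2.00e-02,  1.01e+01]), 'force': array([-0.97,  0.89, -1.74]), 'gripper_width': np.float64(21.98), 'finger_force': np.float64(30.0), 'joint_positions': array([  -2.97,   23.49,  -15.03,  111.1 ,    8.21,   46.41, -102.39])}
```

>>> {"api": "carry_out", "payload": {"deltas": [0, 0, 0, 0, 0, -0.05, 10, 0, 0, 0, 0, 0, -0.08, 10, 0, 0, 0, 0, 0, -0.08, 10, 0, 0, 0, 0, 0, -0.08, 10, 0, 0, 0, 0, 0, -0.08, 10]}}

```text
time_s: 13.4
eef_pos: [543.0, 81.3, 163.2]
tcp_rot: [180.0, -0.0, 10.1]
force: [0.9, 0.1, -1.5]
gripper_width: 21.5
finger_force: 30.0
```

>>> {"api": "carry_out", "payload": {"deltas": [0, 0, 0, 0, 0, -0.1, 10, 0, 0, 0, 0, 0, -0.1, 10, 0, 0, 0, 0, 0, -0.1, 10, 0, 0, 0, 0, 0, -0.05, 10, 0, 0, 0, 0, 0, 0, 10]}}

```text
time_s: 14.02
eef_pos: [542.8, 81.4, 180.4]
tcp_rot: [180.0, -0.0, 10.1]
force: [0.1, 0.8, -2.5]
gripper_width: 21.9
finger_force: 30.0
```

```bash
python3 go.py 542.2 81.15 139.7 10.1; python3 - <<'E'
from h import *
p,d,m=grab("side")
cv2.imwrite("pics/up.png",cv2.resize(p[110:230,260:404],(720,600),interpolation=cv2.INTER_CUBIC)[...,::-1])
E
```

```text
turn [ 0.    -0.002 -0.   ] shift(final axes) [-0.013  0.004  0.814] mm [ -0.6  -0.3 -40.7]
{'time_s': np.float64(14.02), 'eef_pos': array([542.8 ,  81.45, 180.4 ]), 'tcp_rot': array([ 1.80e+02, -2.00e-02,  1.01e+01]), 'force': array([ 0.05,  0.75, -2.5 ]), 'gripper_width': np.float64(21.87), 'finger_force': np.float64(30.0), 'joint_positions': array([  -2.48,   20.78,  -15.49,  109.47,    7.05,   50.63, -101.39])}
```

View pics/up.png

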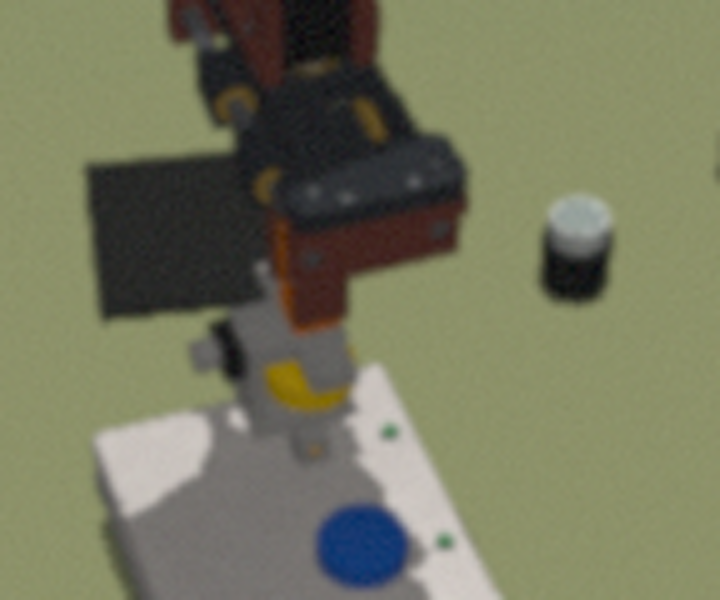

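The cap rides level on the fork (310,385) and the bare post shows below (315,448). Carrying it gently to the mat.

>>> {"api": "carry_out", "payload": {"deltas": [0, 0, 0, 0.005, -0.08, 0, 10, 0, 0, 0, 0.012, -0.16, 0, 10, 0, 0, 0, 0.02, -0.24, 0, 10, 0, 0, 0, 0.025, -0.32, 0, 10, 0, 0, 0, 0.03, -0.4, 0, 10]}}

```text
time_s: 14.7
eef_pos: [536.5, 142.7, 180.2]
tcp_rot: [-180.0, -0.0, 10.1]
force: [0.5, -0.6, -2.5]
gripper_width: 21.9
finger_force: 30.0
```

>>> {"api": "carry_out", "payload": {"deltas": [0, 0, 0, 0.033, -0.45, 0, 10, 0, 0, 0, 0.033, -0.45, 0, 10, 0, 0, 0, 0.033, -0.45, 0, 10, 0, 0, 0, 0.033, -0.45, 0, 10, 0, 0, 0, 0.03, -0.4, 0, 10]}}

```text
time_s: 15.32
eef_pos: [524.8, 253.1, 180.2]
tcp_rot: [-180.0, 0.0, 10.2]
force: [0.2, 0.3, -1.6]
gripper_width: 21.9
finger_force: 30.0
```

>>> {"api": "carry_out", "payload": {"deltas": [0, 0, 0, 0.025, -0.34, 0, 10, 0, 0, 0, 0.02, -0.28, 0, 10, 0, 0, 0, 0.015, -0.2, 0, 10, 0, 0, 0, 0.01, -0.12, 0, 10, 0, 0, 0, 0, -0.08, 0, 10]}}

```text
time_s: 15.95
eef_pos: [520.0, 301.7, 180.2]
tcp_rot: [180.0, 0.0, 10.1]
force: [-0.4, -0.8, -1.9]
gripper_width: 21.8
finger_force: 30.0
```

>>> {"api": "carry_out", "payload": {"deltas": [0, 0, 0, 0, 0, 0.1, 10, 0, 0, 0, 0, 0, 0.2, 10, 0, 0, 0, 0, 0, 0.28, 10, 0, 0, 0, 0, 0, 0.32, 10, 0, 0, 0, 0, 0, 0.3, 10]}}

```text
time_s: 16.58
eef_pos: [519.6, 301.5, 118.6]
tcp_rot: [180.0, 0.1, 10.1]
force: [-0.0, -0.5, -2.3]
gripper_width: 22.0
finger_force: 30.0
```

>>> {"api": "carry_out", "payload": {"deltas": [0, 0, 0, 0, 0, 0.22, 10, 0, 0, 0, 0, 0, 0.12, 10, 0, 0, 0, 0, 0, 0.06, 10, 0, 0, 0, 0, 0, 0, 10, 0, 0, 0, 0, 0, 0, 10]}}

```text
time_s: 17.2
eef_pos: [520.2, 302.0, 100.7]
tcp_rot: [-180.0, -0.0, 10.1]
force: [0.8, 0.1, -1.4]
gripper_width: 21.9
finger_force: 30.0
```

```bash
python3 go.py 520 302 92 10.1; python3 - <<'E'
from h import *
p,d,m=grab("side");np.savez("side5.npz",p=p,d=d)
cv2.imwrite("pics/mat.png",cv2.resize(p[80:200,240:384],(720,600),interpolation=cv2.INTER_CUBIC)[...,::-1])
E
python3 pz.py side5.npz|head -1
```

```text
turn [-0.002 -0.005 -0.   ] shift(final axes) [-0.004  0.     0.174] mm [-0.2 -0.  -8.7]
{'time_s': np.float64(17.2), 'eef_pos': array([520.18, 302.04, 100.69]), 'tcp_rot': array([-1.7998e+02, -5.0000e-02,  1.0100e+01]), 'force': array([ 0.75,  0.07, -1.39]), 'gripper_width': np.float64(21.93), 'finger_force': np.float64(30.0), 'joint_positions': array([ -23.23,   31.36,  -17.  ,  105.36,   12.43,   45.04, -126.6 ])}
[(-104, 4), (-102, 8), (-100, 22), (-98, 61), (-96, 315), (-94, 311), (-92, 72), (-82, 4), (-80, 12), (-78, 31), (-76, 20), (-74, 20), (-72, 13), (-70, 12), (-68, 9), (-66, 16), (-64, 27), (-62, 9), (-60, 4), (-58, 2), (-56, 2), (-54, 3), (-52, 4), (-50, 4), (-48, 4), (-46, 14), (-44, 15), (-42, 15), (-40, 33), (-38, 94), (-36, 57), (-34, 21), (-32, 6), (-30, 3), (-28, 2)]
```

View pics/mat.png

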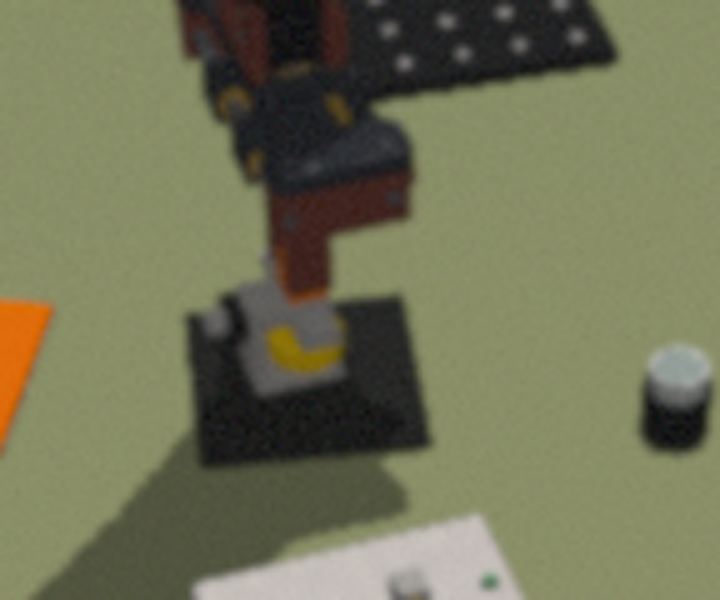

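The cap is over the mat, level on the fork (305,350). Lowering by touch.

>>> {"api": "carry_out", "payload": {"deltas": [0, 0, 0, 0, 0, 0.06, 10, 0, 0, 0, 0, 0, 0.08, 10, 0, 0, 0, 0, 0, 0.05, 10, 0, 0, 0, 0, 0, 0.02, 10, 0, 0, 0, 0, 0, 0, 10]}}

```text
time_s: 17.88
eef_pos: [519.9, 301.8, 89.6]
tcp_rot: [180.0, 0.0, 10.1]
force: [-0.6, 0.0, -2.3]
gripper_width: 22.2
finger_force: 30.0
```

>>> {"api": "carry_out", "payload": {"deltas": [0, 0, 0, 0, 0, 0.02, 10, 0, 0, 0, 0, 0, 0, 10, 0, 0, 0, 0, 0, 0, 10]}}

```text
time_s: 18.25
eef_pos: [519.9, 301.9, 88.8]
tcp_rot: [-180.0, -0.0, 10.1]
force: [-0.4, -0.6, -1.1]
gripper_width: 22.0
finger_force: 30.0
```

>>> {"api": "carry_out", "payload": {"deltas": [0, 0, 0, 0, 0, 0.02, 10, 0, 0, 0, 0, 0, 0, 10, 0, 0, 0, 0, 0, 0, 10]}}

```text
time_s: 18.62
eef_pos: [519.9, 301.9, 87.7]
tcp_rot: [-180.0, -0.0, 10.1]
force: [0.4, 0.1, -1.8]
gripper_width: 21.8
finger_force: 30.0
```

>>> {"api": "carry_out", "payload": {"deltas": [0, 0, 0, 0, 0, 0.016, 10, 0, 0, 0, 0, 0, 0, 10, 0, 0, 0, 0, 0, 0, 10]}}

```text
time_s: 19.0
eef_pos: [520.0, 301.9, 87.0]
tcp_rot: [-180.0, -0.0, 10.1]
force: [0.2, -0.3, -0.4]
gripper_width: 21.6
finger_force: 30.0
```

>>> {"api": "carry_out", "payload": {"deltas": [0, 0, 0, 0, 0, 0.012, 10, 0, 0, 0, 0, 0, 0, 10, 0, 0, 0, 0, 0, 0, 10]}}

```text
time_s: 19.38
eef_pos: [520.0, 301.9, 87.0]
tcp_rot: [180.0, -0.0, 10.1]
force: [-1.3, -1.6, 5.1]
gripper_width: 22.2
finger_force: 30.0
```

>>> {"api": "carry_out", "payload": {"deltas": [0, 0, 0, 0, 0, -0.026, 10, 0, 0, 0, 0, 0, 0, 10, 0, 0, 0, 0, 0, 0, 10]}}

```text
time_s: 19.75
eef_pos: [519.8, 301.8, 87.4]
tcp_rot: [180.0, 0.0, 10.1]
force: [0.1, 0.8, -1.7]
gripper_width: 22.0
finger_force: 30.0
```

>>> {"api": "carry_out", "payload": {"deltas": [0, 0, 0, -0.03, 0, 0, 10, 0, 0, 0, -0.05, 0, 0, 10, 0, 0, 0, -0.08, 0, 0, 10, 0, 0, 0, -0.1, 0, 0, 10, 0, 0, 0, -0.1, 0, 0, 10]}}

```text
time_s: 20.38
eef_pos: [501.7, 298.6, 87.6]
tcp_rot: [180.0, 0.0, 10.1]
force: [0.5, 0.1, -1.7]
gripper_width: 22.0
finger_force: 30.0
```

>>> {"api": "carry_out", "payload": {"deltas": [0, 0, 0, -0.12, 0, 0, 10, 0, 0, 0, -0.15, 0, 0, 10, 0, 0, 0, -0.2, 0, 0, 10, 0, 0, 0, -0.25, 0, 0, 10, 0, 0, 0, -0.2, 0, 0, 10]}}

```text
time_s: 21.0
eef_pos: [455.8, 290.4, 87.6]
tcp_rot: [180.0, 0.0, 10.1]
force: [0.5, 0.3, -1.0]
gripper_width: 22.0
finger_force: 30.0
```

```bash
python3 go.py 453.06 -284.14 188 11.72; python3 - <<'E'
from h import *
p,d,m=grab("side");np.savez("side6.npz",p=p,d=d)
P=pts(d,m);h,s,v=cv2.split(cv2.cvtColor(p,cv2.COLOR_RGB2HSV))
k=(h>22)&(h<33)&(s>200)&(v>100);q=P[k];print(k.sum(),q.mean(0),np.percentile(q,[2,50,98],axis=0).round(1))
E
```

```text
turn [ 0.001  0.002 -0.16 ] shift(final axes) [-2.387 11.24  -2.008] mm [  -2.7 -574.5  100.4]
{'time_s': np.float64(21.0), 'eef_pos': array([455.79, 290.38,  87.58]), 'tcp_rot': array([1.7999e+02, 2.0000e-02, 1.0120e+01]), 'force': array([ 0.52,  0.3 , -1.03]), 'gripper_width': np.float64(21.97), 'finger_force': np.float64(30.0), 'joint_positions': array([ -25.17,   27.98,  -17.49,  113.99,   12.71,   39.85, -130.43])}
182 [521.23921386 298.64246496  26.72840832] [[503.3 284.2   5.6]
 [521.6 300.   24.9]
 [540.5 346.9  28.9]]
```

>>> {"api": "carry_out", "payload": {"deltas": [0, 0, 0, 0, 0, -0.2, 10, 0, 0, 0, 0, 0, -0.5, 10, 0, 0, 0, 0, 0, -0.7, 10, 0, 0, 0, 0, 0, -0.45, 10, 0, 0, 0, 0, 0, -0.158, 10]}}

```text
time_s: 21.68
eef_pos: [458.0, 291.2, 190.1]
tcp_rot: [-179.9, -0.2, 10.1]
force: [0.8, -0.0, -1.9]
gripper_width: 21.7
finger_force: 30.0
```

>>> {"api": "carry_out", "payload": {"deltas": [0, 0, -0.16, -0.06, 0.3, 0, 10, 0, 0, 0, -0.12, 0.6, 0, 10, 0, 0, 0, -0.18, 0.9, 0, 10, 0, 0, 0, -0.19, 0.9, 0, 10, 0, 0, 0, -0.19, 0.9, 0, 10]}}

```text
time_s: 22.3
eef_pos: [456.5, 105.2, 187.7]
tcp_rot: [180.0, 0.0, 11.7]
force: [1.0, -0.4, -1.0]
gripper_width: 22.1
finger_force: 30.0
```

>>> {"api": "carry_out", "payload": {"deltas": [0, 0, 0, -0.19, 0.9, 0, 10, 0, 0, 0, -0.19, 0.9, 0, 10, 0, 0, 0, -0.19, 0.9, 0, 10, 0, 0, 0, -0.19, 0.9, 0, 10, 0, 0, 0, -0.19, 0.9, 0, 10]}}

```text
time_s: 22.92
eef_pos: [455.6, -124.7, 187.8]
tcp_rot: [-180.0, 0.0, 11.7]
force: [0.1, -0.3, -1.7]
gripper_width: 21.8
finger_force: 30.0
```

>>> {"api": "carry_out", "payload": {"deltas": [0, 0, 0, -0.19, 0.9, 0, 10, 0, 0, 0, -0.19, 0.9, 0, 10, 0, 0, 0, -0.15, 0.7, 0, 10, 0, 0, 0, -0.11, 0.4, 0, 10, 0, 0, 0, -0.05, 0.24, 0, 10]}}

```text
time_s: 23.55
eef_pos: [453.4, -285.0, 187.5]
tcp_rot: [-180.0, 0.0, 11.6]
force: [0.1, 1.1, -1.6]
gripper_width: 22.0
finger_force: 30.0
```

>>> {"api": "carry_out", "payload": {"deltas": [0, 0, 0, 0, 0, 0, 10, 0, 0, 0, 0, 0, 0, 10, 0, 0, 0, 0, 0, 0, 10]}}

```text
time_s: 23.92
eef_pos: [454.2, -282.7, 188.0]
tcp_rot: [-180.0, -0.0, 11.8]
force: [0.9, 0.3, -1.9]
gripper_width: 21.9
finger_force: 30.0
```

```bash
python3 go.py 453.06 -284.14 188 11.72
```

```text
turn [-0.002 -0.001  0.008] shift(final axes) [-0.028  0.023  0.001] mm [-1.1 -1.4 -0. ]
{'time_s': np.float64(23.92), 'eef_pos': array([ 454.18, -282.75,  188.03]), 'tcp_rot': array([-1.7998e+02, -1.0000e-02,  1.1800e+01]), 'force': array([ 0.86,  0.29, -1.86]), 'gripper_width': np.float64(21.88), 'finger_force': np.float64(30.0), 'joint_positions': array([ 27.55,  18.24,  -2.81, 111.58,   1.12,  50.21, -54.03])}
```

>>> {"api": "carry_out", "payload": {"deltas": [0, 0, 0.008, -0.028, 0.023, 0.2, 10, 0, 0, 0, 0, 0, 0.4, 10, 0, 0, 0, 0, 0, 0.2, 10, 0, 0, 0, 0, 0, 0, 10, 0, 0, 0, 0, 0, 0, 10]}}

```text
time_s: 24.55
eef_pos: [453.1, -285.4, 148.4]
tcp_rot: [180.0, -0.0, 11.6]
force: [-0.4, 1.1, -1.0]
gripper_width: 22.2
finger_force: 30.0
```

```bash
python3 go.py 453.06 -284.14 105 11.72
```

```text
turn [ 0.002 -0.003 -0.01 ] shift(final axes) [ 0.005 -0.025  0.868] mm [ -0.    1.2 -43.4]
{'time_s': np.float64(24.55), 'eef_pos': array([ 453.08, -285.39,  148.39]), 'tcp_rot': array([ 1.7998e+02, -3.0000e-02,  1.1620e+01]), 'force': array([-0.35,  1.13, -1.  ]), 'gripper_width': np.float64(22.2), 'finger_force': np.float64(30.0), 'joint_positions': array([ 27.74,  21.31,  -2.71, 113.4 ,   1.38,  45.28, -54.14])}
```

>>> {"api": "carry_out", "payload": {"deltas": [0, 0, -0.01, 0.005, -0.024, 0.1, 10, 0, 0, 0, 0, 0, 0.2, 10, 0, 0, 0, 0, 0, 0.25, 10, 0, 0, 0, 0, 0, 0.18, 10, 0, 0, 0, 0, 0, 0.06, 10]}}

```text
time_s: 25.18
eef_pos: [452.3, -283.8, 107.5]
tcp_rot: [-179.9, 0.1, 11.7]
force: [0.5, 1.4, -2.2]
gripper_width: 21.8
finger_force: 30.0
```

>>> {"api": "carry_out", "payload": {"deltas": [0, 0, 0, 0, 0, 0, 10, 0, 0, 0, 0, 0, 0, 10, 0, 0, 0, 0, 0, 0, 10]}}

```text
time_s: 25.55
eef_pos: [453.0, -284.2, 108.9]
tcp_rot: [180.0, -0.0, 11.7]
force: [0.4, 0.1, -0.7]
gripper_width: 21.6
finger_force: 30.0
```

>>> {"api": "carry_out", "payload": {"deltas": [0, 0, 0, 0, 0, 0.03, 10, 0, 0, 0, 0, 0, 0, 10, 0, 0, 0, 0, 0, 0, 10]}}

```text
time_s: 25.92
eef_pos: [452.8, -284.0, 107.0]
tcp_rot: [180.0, -0.0, 11.7]
force: [-0.1, -0.0, -1.7]
gripper_width: 22.1
finger_force: 30.0
```

```bash
python3 go.py 453.06 -284.14 104.7 11.72
```

```text
turn [ 0. -0.  0.] shift(final axes) [0.006 0.004 0.046] mm [ 0.3 -0.1 -2.3]
{'time_s': np.float64(25.92), 'eef_pos': array([ 452.75, -284.02,  107.01]), 'tcp_rot': array([180.  ,  -0.  ,  11.72]), 'force': array([-0.08, -0.05, -1.74]), 'gripper_width': np.float64(22.06), 'finger_force': np.float64(30.0), 'joint_positions': array([ 27.6 ,  24.76,  -2.71, 115.05,   1.76,  40.23, -54.49])}
```

>>> {"api": "carry_out", "payload": {"deltas": [0, 0, 0, 0, 0, 0.03, 10, 0, 0, 0, 0, 0, 0, 10, 0, 0, 0, 0, 0, 0, 10]}}

```text
time_s: 26.3
eef_pos: [452.8, -284.0, 105.5]
tcp_rot: [-180.0, 0.0, 11.7]
force: [-0.1, 0.2, -0.6]
gripper_width: 21.8
finger_force: 30.0
```

>>> {"api": "carry_out", "payload": {"deltas": [0, 0, 0, 0, 0, 0.016, 10, 0, 0, 0, 0, 0, 0, 10, 0, 0, 0, 0, 0, 0, 10]}}

```text
time_s: 26.68
eef_pos: [452.8, -284.1, 104.7]
tcp_rot: [180.0, -0.0, 11.7]
force: [0.9, 1.1, -0.5]
gripper_width: 21.9
finger_force: 30.0
```

>>> {"api": "carry_out", "payload": {"deltas": [0, 0, 0, 0, 0, 0.01, 10, 0, 0, 0, 0, 0, 0, 10, 0, 0, 0, 0, 0, 0, 10]}}

```text
time_s: 27.05
eef_pos: [452.8, -284.0, 104.7]
tcp_rot: [180.0, -0.0, 11.7]
force: [-0.9, 1.4, 6.3]
gripper_width: 21.9
finger_force: 30.0
```

Seated at the original height. Release, back straight up, retreat and look.

>>> {"api": "carry_out", "payload": {"deltas": [0, 0, 0, 0, 0, 0, 26, 0, 0, 0, 0, 0, 0, 40, 0, 0, 0, 0, 0, 0, 60, 0, 0, 0, 0, 0, 0, 60, 0, 0, 0, 0, 0, -0.2, 60]}}

```text
time_s: 27.68
eef_pos: [452.2, -283.8, 113.9]
tcp_rot: [-179.9, 0.1, 11.7]
force: [-0.0, -0.6, 0.0]
gripper_width: 59.7
finger_force: 0.0
```

>>> {"api": "carry_out", "payload": {"deltas": [0, 0, 0, 0, 0, -0.5, 60, 0, 0, 0, 0, 0, -0.8, 60, 0, 0, 0, 0, 0, -0.8, 60, 0, 0, 0, -0.1, 0.6, -0.4, 60, 0, 0, 0, -0.2, 0.9, 0, 60]}}

```text
time_s: 28.3
eef_pos: [455.1, -360.7, 242.5]
tcp_rot: [179.8, -0.2, 11.9]
force: [0.1, 1.0, -0.8]
gripper_width: 60.3
finger_force: 0.0
```

>>> {"api": "carry_out", "payload": {"deltas": [0, 0, 0, -0.1, 0.9, 0, 60, 0, 0, 0, -0.1, 0.9, 0, 60, 0, 0, 0, -0.1, 0.8, 0, 60, 0, 0, 0, 0, 0.4, 0, 60, 0, 0, 0, 0, 0, 0, 60]}}

```text
time_s: 28.92
eef_pos: [468.5, -511.7, 239.4]
tcp_rot: [180.0, 0.0, 11.6]
force: [-0.7, -0.1, 0.2]
gripper_width: 59.8
finger_force: 0.0
```

```bash
python3 go.py 453 -284 250 11.7; python3 - <<'E'
from h import *
a,d,m=grab("top");b,d2,m2=grab("side")
P=pts(d,m);h,s,v=cv2.split(cv2.cvtColor(a,cv2.COLOR_RGB2HSV))
q=P[(h>3)&(h<20)&(s>180)&(v>60)&(P[...,2]>108)];print("handle",q.mean(0).round(1))
q=P[(h>22)&(h<33)&(s>200)&(v>100)&(P[...,2]>20)];print("cap",q.mean(0).round(1),len(q))
cv2.imwrite("pics/end.png",np.hstack([cv2.resize(a[130:310,130:490],(480,240)),cv2.resize(b[130:410,240:480],(320,240*320//320))])[...,::-1])
E
```

```text
turn [ 0.003  0.001 -0.01 ] shift(final axes) [ 0.619 -4.523 -0.213] mm [-15.5 227.7  10.6]
{'time_s': np.float64(28.92), 'eef_pos': array([ 468.53, -511.73,  239.35]), 'tcp_rot': array([1.7997e+02, 1.0000e-02, 1.1600e+01]), 'force': array([-0.74, -0.15,  0.17]), 'gripper_width': np.float64(59.79), 'finger_force': np.float64(0.0), 'joint_positions': array([ 40.91,  29.5 ,   2.14,  86.79,  -1.14,  63.71, -35.13])}
handle [ 440.6 -253.8  247.5]
cap [519.1 302.8  24.4] 175
```

View pics/end.png

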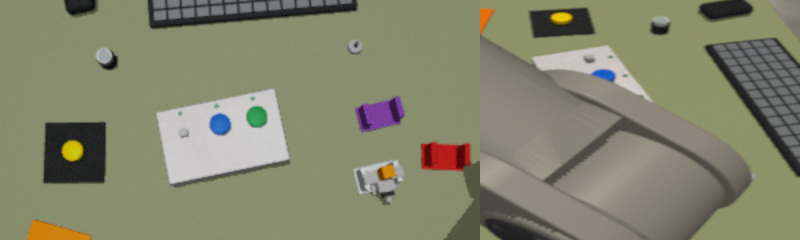

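The final view shows the yellow cap upright on the black mat (72,151) and a bare post (183,132). The puller hangs in its rest (380,178), and everything else is untouched.

```bash
python3 -c "
from rig import arm
print(arm.finish_job())"
```

```text
the job is handed in; nothing more can be done
None
```

The yellow cap was pulled off its post with the puller and stands upright on the black mat, the puller hangs back in its rest, and the job was handed in at about 29 s; no verdict was returned.

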